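# Set the cold-foam frother to speed five and start it

## Robot

A 6-joint arm with a two-finger parallel gripper is mounted at the origin on a cart in front of the work surface, level with it; the furniture and walls round the work are solid. World frame = base frame: x ahead of the robot, y to its left, z up, the work surface at z = 0. Lengths are in m, angles in degrees, forces in N, time in s.
With the tool pointing down it reaches from about 0.4 to 0.825 m from the base axis. Payload 7 kg.
Tool frame: the origin (TCP) lies midway between the tips of the shut fingers; the grasp point (between the pads) lies 19 mm behind it; z points along the fingers, y is the line along which they close (so a half turn about z gives the same grasp; the last joint's range is limited). The gripper opens to 88 mm and grips with 3 to 60 N. Pads are 19 mm wide; open, the fingers measure 130 mm over their backs; the gripper's body (78 mm by 193 mm) begins 47 mm behind the grasp point.
Start: joints at [-50.185, 20.546, 0.682, 0, -70.136, -16.507], TCP at [0.267, -0.62, 0.192] pointing down, gripper open.
Joint ranges: [-176.03, 176.03], [-82.01, 121.73], [-58.28, 71.71], [-173.87, 95.51], [-174.79, -0.11], [-173.66, 173.66]. Speed limits (degrees/s): [136.94, 136.94, 172.46, 180, 180, 180].

## Interface

Orientations are given as [roll, pitch, yaw] about the fixed x, y, z axes, in that order (R = Rz(yaw) Ry(pitch) Rx(roll)).
In Python, from plant import ctrl, viewer, close_job gives the robot as it stands. The module is installed in compiled form; this text tells all that it offers.
- The arm moves only by the tool step_arm, never from a script. Its argument "moves" is a list that holds one entry, the list of rows, each a list of 5 numbers: the shift along the world's x, y, z in cm, then the turn about the world's z in rad, then the finger opening in cm, from 0 to 8.76. In form: [[[tx, ty, tz, twist, grip], ...]]. A call has 1 to 10 rows; each row shifts and turns the commanded pose from where the row before left it; what a row does not reach is not made up. A row lasts 1/10 s, in which the tool goes at most 50 mm and 8.59 degrees, less where a joint would pass 70% of its speed; a pose out of reach is approached as far as the arm can. A call with a gripper value outside its range is refused whole. The fingers move at their own pace and stop on an object; the grip force is fixed at half the most. Time passes only in rows, so rows that do not move let the fingers close. It gives the time, the measured TCP pose, the force, the opening and the grip force at its end, in the units of the state.
- ctrl.get_obs(): the state, without advancing time (a new reading comes with each control period).
- viewer.snapshot(name): name is "scene" or "top" or "wrist"; returns (picture, depth): 420x560x3 uint8, blue, green, red; 420x560 float32, m along the optical axis (not along the pixel's ray), 0 where there is no reading.
- viewer.camera_info(name): a dict with "camera_matrix" (3x3 intrinsics, pixels), "k1" (the pictures are not rectified: a ray, as slopes to the right and down, at radius r is drawn at 1 + k1 r^2 times it, then the intrinsics apply), "eye" and "orientation" of the camera in the world. Camera axes: x right, y down, z forward; pixel columns grow to the right and rows downward; lengths in m; the calibration is good to about 2 mm. A picture is of the moment at which its call begins: read the wrist's pose just before it. camera_info takes no time and is no camera call; for the wrist camera it gives the pose at the moment of the call.
- close_job(): hands the job in; it is judged then, once.
The state is a dict: "clock": time; "joint_pos": joint angles; "qvel": joint speeds; "tau": joint torques, N m; "tool_pos": TCP position; "orientation": TCP orientation; "force": force on the tool from outside, world axes, zero at the start; "moment": the same for the moment, N m; "opening": finger opening in m; "gripper_force": force on a finger pad.
Only numpy, scipy, OpenCV 4.12 (cv2) and the standard library are available. Lean on these libraries where they do the work, as an engineer would, in place of code of your own. Each camera call takes 0.05 s, during which the arm holds its last target. There are 200 camera calls.

## Task

Get the cold-foam frother going by fingertip alone: gently push its lidded steel jug back along the steel deck until it is fully home in the rail cradle, and click the speed selector round to speed five, the fifth bar after the small ring that marks off. Only when the jug is home and the selector rests on five, press the green start button right down and let it go. Do not grip, lift or tip the jug, and leave the paper cups, the cup lid and the muffin where they stand.

Things in the scene. Friction and masses are not known exactly. Their poses are not given: they have to be found in the camera images.
- frother: cold-foam frother, low white appliance fixed on the worktop, 236 deep x 364 wide x 104 high. Origin: centre of its underside; x to its back, y to its left, z up (mm below in this frame). Left: flat steel jug deck, top z 46, x -109 to 97, y -5 to 175. Right: black control pod, top z 60, x -109 to 97, y -172 to -12. Housing 104 high along the back, x 95 to 131. It cannot move
- selector (a joint): grey speed selector, rad, 0 at off, growing clockwise seen from above. Eight click positions 0.524 rad (30 deg) apart: off, one .. seven; five is 2.618. A spring plunger holds each: some 3 N at the bar's end to leave it, falling to nothing half way to the next, into which it snaps by itself. Starts on off, one or two. White marks round it on the pod, clockwise: a small ring (off), then seven bars that grow longer
- selector_axis (a point): point on the selector's vertical axis at the pod's top (frother x -8, y -90, z 60). On a disc 64 across, its top 8.5 above the pod, a grey bar stands on edge: 11 thick, from 8.5 to 27.5 above the pod, reaching 38 from the axis on the pointing side (red line on top) and 20 on the other. Axes as the frother's
- pointer (a point): point in the pointing end of the selector's bar, mid-thickness, 30 from the axis, 17.5 above the pod. Its x axis points outward from the selector's axis. At off the bar points 105 degrees to the left of the frother's x axis, at speed five 45 degrees to the right of it
- jug_seat (a point): centre of the jug's place, on the deck (frother x 30, y 85, z 46; axes as the frother's), marked by a thin dark ring 60 across. Cradle: a steel bar 9 thick, centred 18 above the deck, bent in a half circle round the back of the seat, 1.6 clear of the jug when home; its two ends stand 38 in front of the seat's centre, flared to 58 either side
- jug: lidded steel jug, loose, 0.35 to 0.7 kg. Origin: centre of its underside. Radius 42 up to 34 high, tapering to 37 at 64 high; black lid to 77, its knob to 86. Black handle along its y axis, out to 71, 30 to 66 high (passes over the cradle bar), roughly to the frother's left. Starts on the deck 44 to 68 in front of its seat, up to 8 aside; pushed straight back it slides and the cradle centres it
- start (a joint): travel of the green start button, m: 0 up, 0.005 fully down; a spring returns it. Fully down takes 5 N
- start_top (a point): centre of the start button's top face, 28 across, 13 above the pod's top (frother x -72, y -138, z 73), 9 above its steel collar (44 across); pressed straight down
- cup_a: brown paper cup, loose, 82 across, 92 high, standing to the right of the frother; to be left alone. Origin: centre of its underside
- cup_b: white paper cup, loose, 82 across, 92 high, standing to the left of the frother; to be left alone. Origin: centre of its underside
- cup_lid: white cup lid, loose, 85 across, 16 high, lying to the right of the frother; to be left alone. Origin: centre of its underside
- muffin: muffin, loose, 85 across, 73 high, standing to the left of the frother; to be left alone. Origin: centre of its underside
Not all that is in view belongs to the job. What is shaped like the jug but blue is not meant.

How it is judged:
By the outcome, as a careful person would: the job done as asked, in the order asked, and still so for the second after the job is handed in, with the robot touching nothing.
It also fails if it takes over 58 s, if anything falls off the work surface, if the arm or the gripper's body presses on something with over 40 N, if the wrist force passes 120 N, or if a joint passes its speed limit or range.

## Working session

There is one attempt and no reset: what is moved stays moved. The work goes in short steps, Python scripts to look and compute and a tool call to move; the robot and the scene stay as the last step left them, time stands still between calls to the robot, and variables do not carry over. Pictures are saved under pics/ and viewed, at most 10 in all, crops included, and the job is handed in when it is done.

Besides the shell and the picture viewer there is one more tool, called after "Call:" by a JSON object that holds its "fn" and its "kwargs", one argument or row to a line. step_arm: Moves the arm, as the interface text tells. Its arguments: {"type":"object","properties":{"moves":{"type":"array","items":{"type":"array","items":{"type":"array","items":{"type":"number"}}}}},"required":["moves"]}

```bash
mkdir -p pics; cat > h.py <<'E'
import numpy as np, cv2
from plant import ctrl, viewer, close_job
from scipy.spatial.transform import Rotation as R
def cam(n):
    o=ctrl.get_obs(); i=viewer.camera_info(n); p,d=viewer.snapshot(n); return p,d,i
def rot(i):
    q=np.array(i["orientation"],float)
    return q if q.shape==(3,3) else (R.from_euler('xyz',q,degrees=True).as_matrix() if q.size==3 else R.from_quat(q).as_matrix())
def ray(i,uv):
    K=np.array(i["camera_matrix"],float); 
    s=cv2.undistortPoints(np.array(uv,float).reshape(-1,1,2),K,np.array([i["k1"],0,0,0.]),None,None).reshape(-1,2)
    return np.c_[s,np.ones(len(s))]@rot(i).T
def onz(i,uv,z):
    d=ray(i,uv); e=np.array(i["eye"],float); return e+d*((z-e[2])/d[:,2])[:,None]
def withd(i,uv,d):
    uv=np.array(uv).reshape(-1,2).astype(int); z=d[uv[:,1],uv[:,0]]; return np.array(i["eye"])+ray(i,uv)*z[:,None]
def proj(i,P):
    c=(np.array(P,float).reshape(-1,3)-np.array(i["eye"]))@rot(i); s=c[:,:2]/c[:,2:]; s=s*(1+i["k1"]*(s**2).sum(1))[:,None]
    K=np.array(i["camera_matrix"]); return np.c_[s,np.ones(len(s))]@K.T[:,:2]
E
python3 - <<'E'
from h import *
for n in("scene","top"):
    p,d,i=cam(n); cv2.imwrite(f"pics/{n}0.png",p); print(n,i); np.savez(f"{n}0.npz",p=p,d=d)
print(ctrl.get_obs())
E
```

```text
scene {'camera_matrix': array([[487.38649849,   0.        , 285.6146493 ],
       [  0.        , 487.38649849, 212.64596358],
       [  0.        ,   0.        ,   1.        ]]), 'k1': -0.09452092334955654, 'eye': array([-0.29768427,  0.59838874,  0.65671386]), 'orientation': array([-1.20270543e+02,  5.28432214e-02, -1.25902953e+02])}
top {'camera_matrix': array([[498.07314692,   0.        , 276.69057313],
       [  0.        , 498.07314692, 211.88736612],
       [  0.        ,   0.        ,   1.        ]]), 'k1': 0.039177482014419084, 'eye': array([ 0.34941249, -0.00523908,  1.17475326]), 'orientation': array([-172.40779406,    1.10228108,  -90.30139563])}
{'clock': 0.1, 'joint_pos': array([-5.01849182e+01,  2.05855177e+01,  6.40946116e-01, -1.68677893e-02,
       -7.01362207e+01, -1.65056067e+01]), 'qvel': array([-0.04456318, -0.05313517,  0.15163959,  0.09697752,  0.05571623,
       -0.06312787]), 'tau': array([-2.99176776e-03, -5.84162843e+01,  2.93752956e+01,  7.01542273e+00,
        1.01708501e-02, -9.33501656e-05]), 'tool_pos': array([ 0.26686508, -0.61949297,  0.19085423]), 'orientation': array([ 1.79918031e+02, -7.75131796e-03, -1.56696262e+02]), 'force': array([ 0.41497657, -0.54977137, -0.33810776]), 'moment': array([-0.01083644,  0.03237635,  0.04343563]), 'gripper_force': 0.0, 'opening': 0.0873985189622635}
```

View pics/top0.png

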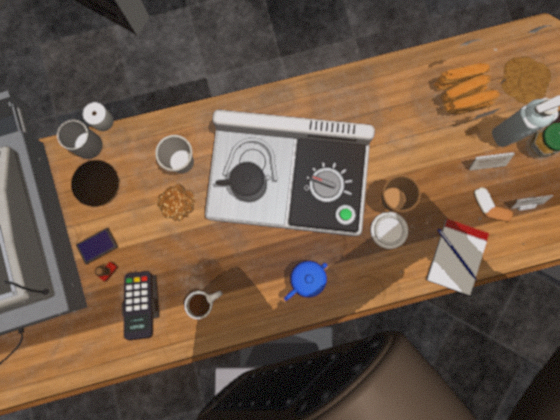

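View pics/scene0.png

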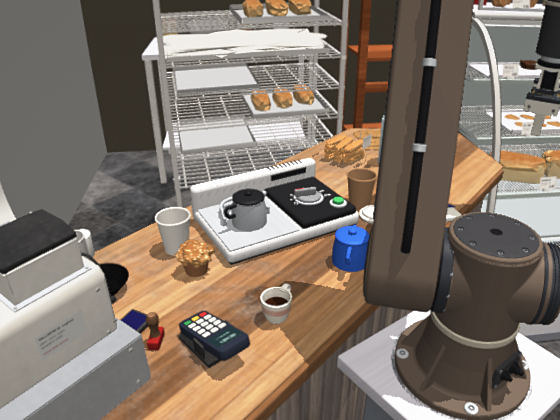

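The top view shows the jug lid at (247,180), the selector at (326,184) with its red line to the left, the green button at (345,214), and cup A and the cup lid just to the right of the pod. The scene view shows the blue decoy jug in front of the frother.

```bash
python3 - <<'E'
from h import *
z=np.load("top0.npz"); p=z['p'];d=z['d']; i=viewer.camera_info("top")
hsv=cv2.cvtColor(p,cv2.COLOR_BGR2HSV)
def cen(m):
    n,l,s,c=cv2.connectedComponentsWithStats(m.astype(np.uint8)); k=1+np.argmax(s[1:,4]); return c[k],s[k],l==k
roi=np.zeros(p.shape[:2],bool); roi[110:240,200:380]=1
H,S,V=[hsv[...,k].astype(int) for k in range(3)]
g,s,_=cen(roi&(H>45)&(H<85)&(S>120)&(V>100)); B=onz(i,g,.073)[0]; print("btn",g,s,B)
roi2=roi.copy(); roi2[:,:285]=0
c,s,m=cen(roi2&(V<70)); 
m=cv2.morphologyEx(m.astype(np.uint8),cv2.MORPH_CLOSE,np.ones((5,5))); cs=max(cv2.findContours(m,0,2)[0],key=cv2.contourArea)
h=cv2.convexHull(cs); W=onz(i,h.reshape(-1,2),.060)[:,:2].astype(np.float32)
r=cv2.minAreaRect(W); print("pod",r, cv2.boxPoints(r))
roi3=roi.copy(); roi3[:,285:]=0
c,s,m=cen(roi3&(V<75)); print("lid+handle",c,s)
# lid: opened to drop the handle
mo=cv2.morphologyEx(m.astype(np.uint8),cv2.MORPH_OPEN,cv2.getStructuringElement(2,(19,19)))
cs=max(cv2.findContours(mo,0,2)[0],key=cv2.contourArea); e=cv2.minEnclosingCircle(cs); print(e); print("jug",onz(i,e[0],.075),onz(i,c,.07))
red=roi2&((H<10)|(H>170))&(S>70)&(V>60); ys,xs=np.nonzero(red[165:205,305:345]); P=onz(i,np.c_[xs+305,ys+165],.0875); print("red",P.mean(0),len(xs)); print(np.c_[xs+305,ys+165].T.tolist())
crop=cv2.resize(p[105:245,195:385],None,fx=4,fy=4,interpolation=2); cv2.imwrite("pics/crop.png",crop)
E
```

```text
btn [345.28235294 213.84705882] [340 209  11  11  85] [ 0.49081311 -0.13731082  0.073     ]
pod ((0.5619401931762695, -0.09926560521125793), (0.15306277573108673, 0.2026437669992447), 83.3381118774414) [[ 0.45242402 -0.16352591]
 [ 0.6536996  -0.1870346 ]
 [ 0.67145634 -0.0350053 ]
 [ 0.4701808  -0.0114966 ]]
lid+handle [244.02801462 178.69792935] [217 163  47  33 821]Traceback (most recent call last):
  File "<stdin>", line 18, in <module>
ValueError: max() iterable argument is empty
```

```bash
cat >> h.py <<'E'
YAW=-6.66; c_,s_=np.cos(np.radians(YAW)),np.sin(np.radians(YAW)); RF=np.array([[c_,-s_,0],[s_,c_,0],[0,0,1]]); O=np.array([.5785,-.0086,0])
W=lambda P:O+np.array(P,float)/1000@RF.T
F=lambda P:(np.array(P)-O)@RF*1000
E
python3 - <<'E'
from h import *
z=np.load("top0.npz"); p=z['p']; i=viewer.camera_info("top")
hsv=cv2.cvtColor(p,cv2.COLOR_BGR2HSV); H,S,V=[hsv[...,k].astype(int) for k in range(3)]
m=np.zeros(V.shape,np.uint8); m[160:205,215:275]=(V<75)[160:205,215:275]
mo=cv2.morphologyEx(m,cv2.MORPH_OPEN,cv2.getStructuringElement(2,(15,15)))
cs=max(cv2.findContours(mo,0,2)[0],key=cv2.contourArea); e=cv2.minEnclosingCircle(cs); print("lid",e, F(onz(i,e[0],.046+.075)))
ys,xs=np.nonzero(m); print(F(onz(i,[[xs.min(),ys[xs.argmin()]]],.046+.055)))
red=((H<12)|(H>168))&(S>60); ys,xs=np.nonzero(red[165:205,305:345]); P=F(onz(i,np.c_[xs+305,ys+165],.0875)); print("red rel axis",(P-[-8,-90,0]).round(0)[:, :2].tolist())
q=np.round(proj(i,W([[-109,-172,60],[97,-172,60],[97,-12,60],[-109,-12,60],[-109,175,46],[97,175,46],[30,85,46],[-8,-90,68]])))
c=cv2.resize(p[105:245,195:385],None,fx=4,fy=4,interpolation=2)
for u,v in q: cv2.circle(c,(int((u-195)*4+2),int((v-105)*4+2)),4,(0,255,255),1)
cv2.imwrite("pics/crop.png",c)
E
```

```text
lid ((239.5, 174.5), 10.12432861328125) [[-18.33295883 101.31609307 121.        ]]
[[-36.32329955 150.8504571  101.        ]]
red rel axis [[10.0, 32.0], [11.0, 30.0], [8.0, 32.0], [8.0, 30.0], [9.0, 28.0], [9.0, 26.0], [9.0, 23.0], [6.0, 30.0], [6.0, 28.0], [7.0, 25.0], [7.0, 23.0], [7.0, 21.0], [7.0, 19.0], [8.0, 16.0], [4.0, 27.0], [4.0, 25.0], [5.0, 23.0], [5.0, 21.0], [5.0, 18.0], [5.0, 16.0], [6.0, 14.0], [3.0, 20.0], [3.0, 18.0], [3.0, 16.0], [3.0, 14.0]]
```

View pics/crop.png

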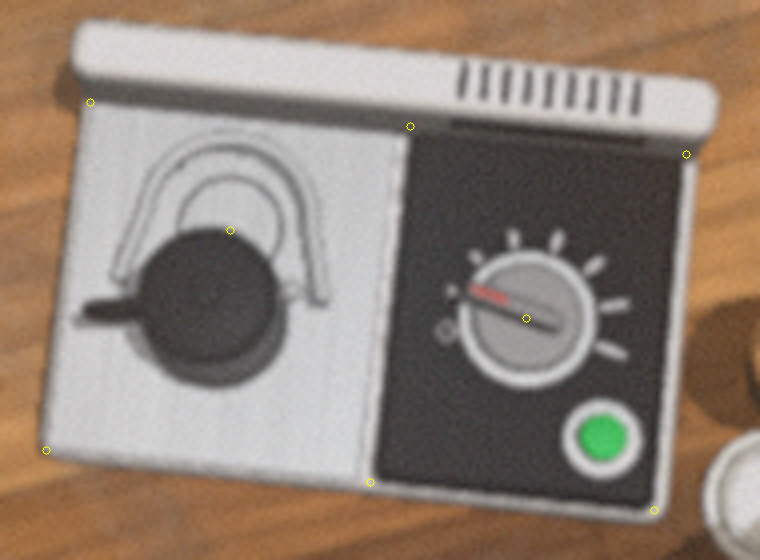

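The crop shows the projected yellow corners sitting on the pod and deck edges, so the frame fits. The lid is centred at crop (212,300). The red line points at the first bar (452,291), next to the ring (445,330), so the selector is on one. It needs 4 clicks, 120° clockwise. I'll start with the selector.

Call:
{"fn": "step_arm", "kwargs": {
  "moves": [
    [[1.95,3.48,0,0.052,2.4],[1.95,3.48,0,0.052,2.4],[1.95,3.48,0,0.052,2.4],[1.95,3.48,0,0.052,2.4],[1.95,3.48,0,0.052,2.4],[1.95,3.48,0,0.052,2.4],[1.95,3.48,0,0.052,2.4],[1.95,3.48,0,0.052,2.4],[1.95,3.48,0,0.052,2.4],[1.95,3.48,0,0.052,2.4]]
  ]
}}

```text
clock: 1.1
tool_pos: [0.4624, -0.2703, 0.1915]
orientation: [180.0, -0.0, -126.8]
force: [0.4, -0.3, -0.1]
opening: 0.0242
gripper_force: 0.0
```

Call:
{"fn": "step_arm", "kwargs": {
  "moves": [
    [[1.95,3.48,0,0.052,2.4],[1.95,3.48,0,0.052,2.4],[1.95,3.48,0,0.052,2.4],[1.95,3.48,0,0.052,2.4],[1.95,3.48,0,0.052,2.4],[0,0,0,0,2.4],[0,0,0,0,2.4]]
  ]
}}

```text
clock: 1.8
tool_pos: [0.5595, -0.097, 0.191]
orientation: [179.9, -0.0, -111.9]
force: [-0.4, -0.6, -0.2]
opening: 0.0239
gripper_force: 0.0
```

```bash
python3 - <<'E'
from h import *
p,d,i=cam("wrist"); cv2.imwrite("pics/w1.png",p); print(i['eye'],ctrl.get_obs()['joint_pos'].round(1))
print(proj(i,W([[-8,-90,87.5],[-8+38*.259,-90+38*.966,87.5],[-72,-138,73]])))
t=np.load("top0.npz");ti=viewer.camera_info("top")
print("jug",F(onz(ti,[[247.5,180]],.046+.077)))
E
```

```text
[ 0.53378129 -0.15872044  0.38254866] [  9.8  10.5 -13.1  -0.  -66.4 -31.8]
[[269.55589824 199.68147122]
 [269.77738783 241.97396183]
 [327.48748052 123.32702884]]
jug [[-28.84896289  82.50193163 123.        ]]
```

View pics/w1.png

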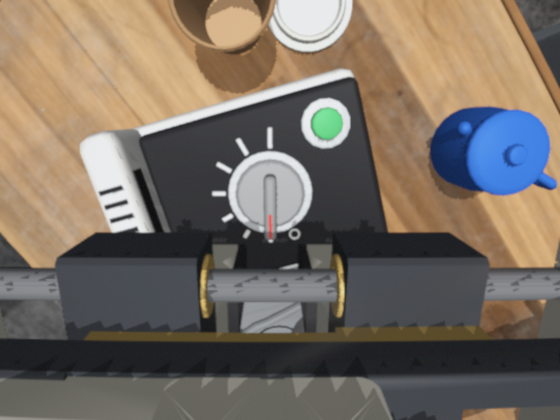

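The wrist view shows the bar running from (270,175) to its tip at (270,242) and the button at (327,124). Both match the projections within 1 px. Descending over the bar.

Call:
{"fn": "step_arm", "kwargs": {
  "moves": [
    [[0.05,0,-3,0,2.4],[0,0,-3,0,2.4],[0,0,-2.5,0,2.4],[0,0,-1.5,0,2.4],[0,0,-1,0,2.4],[0,0,-0.6,0,2.4],[0,0,0,0,2.4],[0,0,0,0,1.6],[0,0,0,0,1.6]]
  ]
}}

```text
clock: 2.75
tool_pos: [0.5606, -0.0979, 0.0766]
orientation: [-179.9, 0.0, -112.0]
force: [0.7, -0.2, -0.5]
opening: 0.0168
gripper_force: 0.0
```

Call:
{"fn": "step_arm", "kwargs": {
  "moves": [
    [[0,0,-0.1,-0.105,1.6],[0,0,0,-0.105,1.6],[0,0,0,-0.105,1.6],[0,0,0,-0.105,1.6],[0,0,0,-0.105,1.6],[0,0,0,-0.105,1.6],[0,0,0,-0.105,1.6],[0,0,0,-0.105,1.6],[0,0,0,-0.105,1.6],[0,0,0,-0.105,1.6]]
  ]
}}

```text
clock: 3.75
tool_pos: [0.5605, -0.0978, 0.0754]
orientation: [-180.0, 0.1, -172.4]
force: [-0.7, -0.2, -0.5]
opening: 0.016
gripper_force: 0.0
```

Call:
{"fn": "step_arm", "kwargs": {
  "moves": [
    [[0,0,0,-0.105,1.6],[0,0,0,-0.105,1.6],[0,0,0,-0.105,1.6],[0,0,0,-0.105,1.6],[0,0,0,-0.105,1.6],[0,0,0,-0.105,1.6],[0,0,0,-0.105,1.6],[0,0,0,-0.105,1.6],[0,0,0,-0.105,1.6],[0,0,0,-0.105,1.6]]
  ]
}}

```text
clock: 4.75
tool_pos: [0.5605, -0.0978, 0.0754]
orientation: [179.9, 0.0, 127.4]
force: [-0.3, -0.5, -0.6]
opening: 0.0154
gripper_force: 0.0
```

Call:
{"fn": "step_arm", "kwargs": {
  "moves": [
    [[0,0,0,0,1.6],[0,0,0,0,1.6],[0,0,0,0,2.4],[0,0,0,0,2.4]]
  ]
}}

```text
clock: 5.15
tool_pos: [0.5601, -0.0979, 0.0748]
orientation: [180.0, 0.0, 127.8]
force: [-0.4, 0.6, 0.3]
opening: 0.023
gripper_force: 0.0
```

Call:
{"fn": "step_arm", "kwargs": {
  "moves": [
    [[0,0,3,0,2.4],[0,0,4,0,2.4],[0,0,4.6,0,2.4],[-0.9,2.29,0,0.1,0],[-0.9,2.29,0,0.1,0],[-0.9,2.29,0,0.1,0],[-0.9,2.29,0,0.1,0],[-0.9,2.29,0,0.1,0],[-0.9,2.29,0,0.1,0],[-0.9,2.29,0,0.1,0]]
  ]
}}

```text
clock: 6.15
tool_pos: [0.4966, 0.0632, 0.1908]
orientation: [180.0, 0.0, 168.1]
force: [1.4, 0.8, 0.8]
opening: 0.0001
gripper_force: 0.0
```

Call:
{"fn": "step_arm", "kwargs": {
  "moves": [
    [[-0.9,2.29,0,0.095,0],[0,0,0,0,0],[0,0,0,0,0]]
  ]
}}

```text
clock: 6.45
tool_pos: [0.488, 0.0857, 0.1908]
orientation: [180.0, 0.0, 173.3]
force: [-0.3, -0.2, 0.7]
opening: 0.0004
gripper_force: 0.0
```

```bash
python3 - <<'E'
from h import *
p,d,i=cam("wrist"); cv2.imwrite("pics/w2.png",p); o=ctrl.get_obs();print(F(o['tool_pos']),o['orientation'],o['joint_pos'].round(1))
print(proj(i,W([[-29,82.5,123],[-8,-90,87.5],[-8+27,-90-27,87.5]])))
p,d,i=cam("top"); cv2.imwrite("pics/t2.png",p[105:245,195:385])
E
```

```text
[-100.68317795   82.72958356  190.73539075] [-1.79998848e+02  7.09394691e-03  1.73224886e+02] [  32.7    3.5  -21.5    0.   -65.  -129.5]
[[270.68881205 297.59691823]
 [ 85.07594153 298.35663017]
 [ 61.48985982 323.54956014]]
```

View pics/w2.png

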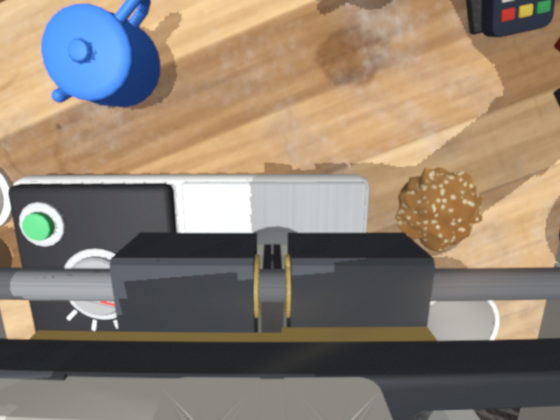

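The wrist view shows the jug's front edge near (272,232), in line with the shut fingers. The deck in front of it is clear. Descending in front of the jug.

Call:
{"fn": "step_arm", "kwargs": {
  "moves": [
    [[0,0,-3,0,0],[0,0,-3,0,0],[0,0,-3,0,0],[0,0,-1.8,0,0],[0,0,-1.1,0,0],[0.4,-0.05,0,0,0],[0.4,-0.05,0,0,0],[0.3,-0.03,0,0,0],[0.3,-0.03,0,0,0],[0.2,-0.02,0,0,0]]
  ]
}}

```text
clock: 7.55
tool_pos: [0.5047, 0.0837, 0.0723]
orientation: [180.0, 0.1, 173.2]
force: [0.2, -0.0, -1.1]
opening: 0.0006
gripper_force: 0.0
```

Call:
{"fn": "step_arm", "kwargs": {
  "moves": [
    [[0.25,-0.03,0,0,0],[0.25,-0.03,0,0,0],[0.25,-0.03,0,0,0],[0.25,-0.03,0,0,0],[0.25,-0.03,0,0,0],[0.25,-0.03,0,0,0],[0.25,-0.03,0,0,0],[0.25,-0.03,0,0,0],[0.25,-0.03,0,0,0],[0.25,-0.03,0,0,0]]
  ]
}}

```text
clock: 8.55
tool_pos: [0.5291, 0.0804, 0.0716]
orientation: [-180.0, -0.0, 173.2]
force: [-2.2, 1.1, 0.3]
opening: 0.0006
gripper_force: 1.0
```

Call:
{"fn": "step_arm", "kwargs": {
  "moves": [
    [[0.25,-0.03,0,0,0],[0.25,-0.03,0,0,0],[0.25,-0.03,0,0,0],[0.25,-0.03,0,0,0],[0.25,-0.03,0,0,0],[0.25,-0.03,0,0,0],[0.25,-0.03,0,0,0],[0.25,-0.03,0,0,0],[0.25,-0.03,0,0,0],[0.25,-0.03,0,0,0]]
  ]
}}

```text
clock: 9.55
tool_pos: [0.5542, 0.0774, 0.0716]
orientation: [-180.0, -0.0, 173.2]
force: [-1.6, 0.3, 0.2]
opening: 0.0005
gripper_force: 0.9
```

Call:
{"fn": "step_arm", "kwargs": {
  "moves": [
    [[0.15,-0.02,0,0,0],[0.15,-0.02,0,0,0],[0.15,-0.02,0,0,0],[0.15,-0.02,0,0,0],[0.15,-0.02,0,0,0],[0.15,-0.02,0,0,0]]
  ]
}}

```text
clock: 10.15
tool_pos: [0.5631, 0.0763, 0.0717]
orientation: [180.0, -0.0, 173.2]
force: [-2.0, 0.8, -1.3]
opening: 0.0006
gripper_force: 0.9
```

```bash
python3 -c "
from h import *
o=ctrl.get_obs();print(F(o['tool_pos']),o['force'])"
```

```text
[-25.09110033  82.52796474  71.66394465] [-1.97418441  0.82498376 -1.29939388]
```

Call:
{"fn": "step_arm", "kwargs": {
  "moves": [
    [[0.1,-0.01,0,0,0],[0.1,-0.01,0,0,0],[0.05,-0.01,0,0,0],[0.05,0,0,0,0]]
  ]
}}

```text
clock: 10.55
tool_pos: [0.5661, 0.076, 0.0717]
orientation: [-180.0, -0.0, 173.2]
force: [-1.8, 0.3, -1.4]
opening: 0.0004
gripper_force: 0.9
```

Call:
{"fn": "step_arm", "kwargs": {
  "moves": [
    [[0.05,-0.01,0,0,0],[0.05,0,0,0,0]]
  ]
}}

```text
clock: 10.75
tool_pos: [0.5671, 0.0759, 0.0717]
orientation: [180.0, -0.0, 173.2]
force: [-1.5, 0.1, -0.4]
opening: 0.0004
gripper_force: 0.9
```

Call:
{"fn": "step_arm", "kwargs": {
  "moves": [
    [[0.05,-0.01,0,0,0],[0.05,0,0,0,0]]
  ]
}}

```text
clock: 10.95
tool_pos: [0.5681, 0.0758, 0.0717]
orientation: [-180.0, -0.0, 173.2]
force: [-0.9, 0.3, -1.0]
opening: 0.0004
gripper_force: 0.9
```

Call:
{"fn": "step_arm", "kwargs": {
  "moves": [
    [[0.05,-0.01,0,0,0],[0.05,0,0,0,0]]
  ]
}}

```text
clock: 11.15
tool_pos: [0.5691, 0.0757, 0.0717]
orientation: [-180.0, -0.0, 173.2]
force: [-1.8, 0.9, -0.5]
opening: 0.0006
gripper_force: 0.9
```

Call:
{"fn": "step_arm", "kwargs": {
  "moves": [
    [[0.05,-0.01,0,0,0],[0.05,0,0,0,0]]
  ]
}}

```text
clock: 11.35
tool_pos: [0.5701, 0.0756, 0.0716]
orientation: [180.0, -0.0, 173.2]
force: [-1.7, -0.3, -0.2]
opening: 0.0005
gripper_force: 0.9
```

```bash
python3 - <<'E'
from h import *
o=ctrl.get_obs();print(F(o['tool_pos']),o['force'])
p,d,i=cam("top"); q=proj(i,W([[30,85,123],[-8,-90,68]])); print(q)
c=cv2.resize(p[105:245,195:385],None,fx=4,fy=4,interpolation=2)
for u,v in q: cv2.circle(c,(int((u-195)*4+2),int((v-105)*4+2)),4,(0,255,255),1)
cv2.imwrite("pics/t3.png",c)
E
```

```text
[-18.14248484  82.64069012  71.64280065] [-1.7059851  -0.26125281 -0.19570655]
[[249.56029289 153.31283965]
 [326.38516055 183.77020885]]
```

View pics/t3.png

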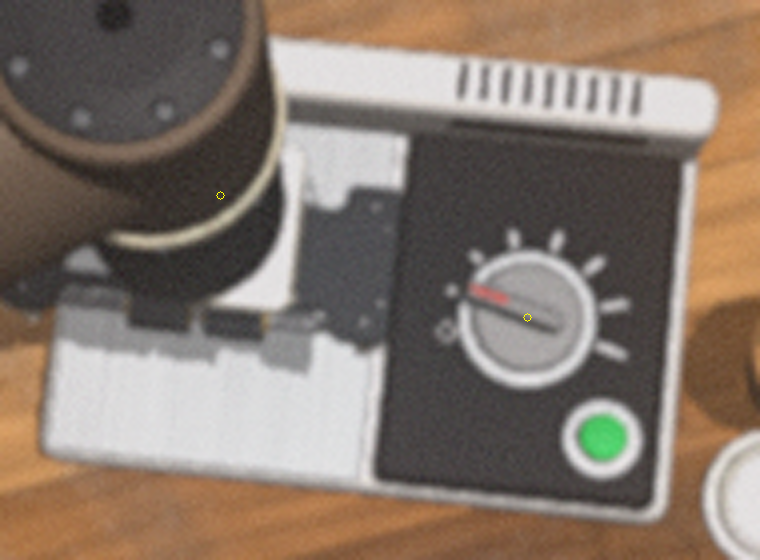

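The top view shows the selector still on one, with its red line at crop (490,295). The straddled twist never engaged the bar. I'll check the fingertip height and the jug from the scene camera.

```bash
python3 - <<'E'
from h import *
p,d,i=cam("scene"); o=ctrl.get_obs(); 
y0,x0=140,180
c=cv2.resize(p[y0:280,x0:380],None,fx=4,fy=4,interpolation=2)
for P,col in ((W([[30,85,46]]),(0,255,255)),(o['tool_pos'],(0,0,255)),(W([[-8,-90,87.5]]),(0,255,0))):
    u,v=proj(i,P)[0]; cv2.circle(c,(int((u-x0)*4+2),int((v-y0)*4+2)),5,col,1); print(u,v)
cv2.imwrite("pics/s3.png",c)
E
```

```text
241.36444713706769 211.8785738877313
250.15379323771975 211.16692304515362
309.5254275254229 187.37949343635748
```

View pics/s3.png

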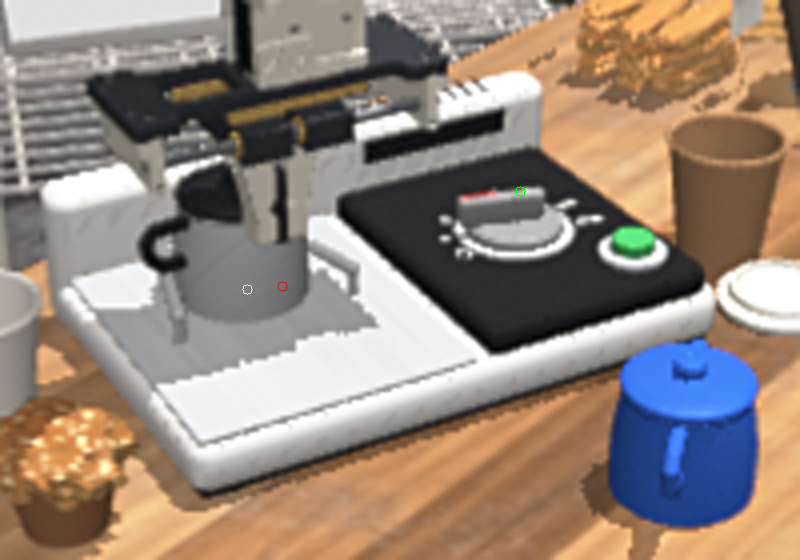

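The scene view shows the real fingertips at crop (275,240), while the stated TCP projects to (283,287). The tips are therefore about 20 mm higher than reported, which is why the twist passed over the bar. The jug stands between the cradle arms, near its seat at (247,289). I'll keep pushing gently until I feel the stop.

Call:
{"fn": "step_arm", "kwargs": {
  "moves": [
    [[0.05,-0.01,0,0,0],[0.05,0,0,0,0]]
  ]
}}

```text
clock: 11.65
tool_pos: [0.571, 0.0755, 0.0716]
orientation: [-180.0, -0.0, 173.2]
force: [-2.4, -0.0, -0.5]
opening: 0.0002
gripper_force: 0.9
```

Call:
{"fn": "step_arm", "kwargs": {
  "moves": [
    [[0.05,-0.01,0,0,0]]
  ]
}}

```text
clock: 11.75
tool_pos: [0.5715, 0.0754, 0.0717]
orientation: [-180.0, -0.0, 173.2]
force: [-1.9, 1.3, -0.1]
opening: 0.0005
gripper_force: 1.1
```

```bash
python3 - <<'E'
from h import *
o=ctrl.get_obs();print(F(o['tool_pos']),o['force'])
p,d,i=cam("scene"); p=p.astype(int)
# depth points: jug wall and fingertip
vs,us=np.mgrid[150:230,215:270]; uv=np.c_[us.ravel(),vs.ravel()]; P=F(withd(i,uv,d))
J=P[(P[:,2]>56)&(P[:,2]<76)&(P[:,0]>-30)&(P[:,0]<40)&(P[:,1]>35)&(P[:,1]<125)]
from scipy.optimize import least_squares
f=least_squares(lambda c:np.hypot(J[:,0]-c[0],J[:,1]-c[1])-42,[30,85],loss='soft_l1'); print("jug",f.x,len(J),np.abs(f.fun).mean())
T=P[(P[:,0]<-8)&(P[:,0]>-35)&(abs(P[:,1]-82)<30)&(P[:,2]>50)]; print("tip z",np.percentile(T[:,2],[0,2,5,10]), T[:,:2].min(0),T[:,:2].max(0))
E
```

```text
[-16.64783919  82.62514969  71.66316653] [-1.86539945  1.31692741 -0.14824223]
jug [33.57231743 85.92113861] 232 2.3864931885295544
tip z [ 50.72069363  56.9720907   70.17391364 103.6684812 ] [-34.9877087   52.33357732] [ -8.01234887 110.2586669 ]
```

```bash
python3 - <<'E'
from h import *
p,d,i=cam("scene")
for u in (244,247,250,253):
    uv=np.array([[u,v] for v in range(188,224,2)]); P=F(withd(i,uv,d))
    print(u); print([(int(v),*q.round(0).astype(int).tolist()) for (_,v),q in zip(uv,P)])
E
```

```text
244
[(188, -24, 99, 141), (190, -29, 101, 138), (192, -28, 101, 133), (194, -24, 99, 125), (196, -25, 100, 120), (198, -27, 101, 117), (200, -28, 102, 112), (202, -6, 92, 94), (204, -7, 93, 89), (206, -9, 94, 85), (208, -11, 95, 80), (210, -6, 93, 72), (212, -8, 95, 68), (214, -8, 95, 62), (216, -7, 95, 56), (218, -8, 95, 51), (220, -7, 95, 45), (222, -19, 100, 47)]
247
[(188, -26, 92, 140), (190, -23, 91, 133), (192, -20, 90, 126), (194, -24, 92, 124), (196, -28, 93, 120), (198, -24, 92, 113), (200, -26, 93, 109), (202, -6, 84, 91), (204, -10, 86, 88), (206, -7, 85, 81), (208, -9, 86, 77), (210, -8, 86, 71), (212, -9, 87, 66), (214, -11, 88, 62), (216, -8, 87, 55), (218, -7, 87, 48), (220, -13, 90, 46), (222, -22, 94, 47)]
250
[(188, -23, 83, 137), (190, -25, 84, 132), (192, -26, 84, 128), (194, -25, 84, 122), (196, -27, 85, 118), (198, -21, 83, 109), (200, 1, 73, 91), (202, -2, 75, 87), (204, -8, 78, 85), (206, -6, 77, 78), (208, -8, 78, 74), (210, -8, 79, 69), (212, -12, 80, 65), (214, -7, 78, 57), (216, -6, 78, 51), (218, -9, 80, 47), (220, -13, 82, 44), (222, -25, 87, 46)]
253
[(188, -29, 78, 138), (190, -24, 76, 130), (192, -28, 78, 127), (194, -27, 77, 121), (196, -29, 79, 117), (198, -26, 78, 110), (200, -1, 66, 90), (202, -3, 67, 85), (204, -2, 67, 79), (206, -6, 69, 76), (208, -5, 69, 70), (210, -6, 69, 65), (212, -3, 68, 57), (214, -2, 68, 51), (216, -4, 69, 47), (218, -7, 71, 43), (220, -19, 77, 46), (222, -26, 80, 45)]
```

Depth shows the fingertips end at z ≈ 0.107, 36 mm above the reported TCP, so contact is too high on the jug. I'll back off and measure the hand's tip and body heights properly.

Call:
{"fn": "step_arm", "kwargs": {
  "moves": [
    [[-1,0.12,0,0,0],[-1,0.12,0,0,0],[0,0,0,0,0]]
  ]
}}

```text
clock: 12.15
tool_pos: [0.5503, 0.0779, 0.072]
orientation: [180.0, 0.0, 173.3]
force: [0.6, 0.4, 0.7]
opening: 0.0004
gripper_force: 0.0
```

```bash
python3 - <<'E'
from h import *
o=ctrl.get_obs(); t=F(o['tool_pos']); print(t)
p,d,i=cam("scene")
vs,us=np.mgrid[120:240,190:330]; P=F(withd(i,np.c_[us.ravel(),vs.ravel()],d)); r=P-t
m=(abs(r[:,0])<16)&(abs(r[:,1])<24)&(r[:,2]>-15)&(r[:,2]<90); q=r[m]
print("finger z hist",np.histogram(q[:,2],np.arange(-15,95,5)))
m=(abs(r[:,0])<45)&(abs(r[:,1])>26)&(abs(r[:,1])<100)&(r[:,2]>45)&(r[:,2]<140); print("body",np.histogram(r[m][:,2],np.arange(45,145,5)))
k=q[(q[:,2]>40)&(q[:,2]<60)]; print(k.min(0),k.max(0),k.mean(0))
E
```

```text
[-38.04141114  82.64965724  71.97192054]
finger z hist (array([ 0,  0,  0,  0,  0,  0,  0,  0,  0,  2, 21, 32, 32, 29, 35, 31, 32,
       39, 36, 41, 27]), array([-15, -10,  -5,   0,   5,  10,  15,  20,  25,  30,  35,  40,  45,
        50,  55,  60,  65,  70,  75,  80,  85,  90]))
body (array([  6,   0,   0,   0,   0,   0,   0,   0,   0,   0,   5,  52,  89,
       133, 145,  79, 108, 112, 184]), array([ 45,  50,  55,  60,  65,  70,  75,  80,  85,  90,  95, 100, 105,
       110, 115, 120, 125, 130, 135, 140]))
[-13.52543123 -14.07409403  40.0623549 ] [12.51184172 19.49477125 59.94524354] [-7.16037509  5.65006945 50.20574626]
```

The whole tool sits 35 mm above the reported z (tip +35, body +100). I'll lower by that much less a margin, then push again near the base of the jug.

Call:
{"fn": "step_arm", "kwargs": {
  "moves": [
    [[0,0,-1.2,0,0],[0,0,-1.2,0,0],[0,0,-0.8,0,0],[0.4,-0.05,0,0,0],[0.4,-0.05,0,0,0],[0.3,-0.03,0,0,0],[0.1,-0.01,0,0,0],[0.1,-0.01,0,0,0]]
  ]
}}

```text
clock: 13.0
tool_pos: [0.5649, 0.0763, 0.0399]
orientation: [180.0, 0.0, 173.2]
force: [-0.6, -0.2, 0.7]
opening: 0.0004
gripper_force: 0.0
```

Call:
{"fn": "step_arm", "kwargs": {
  "moves": [
    [[0.1,-0.01,0,0,0],[0.1,-0.01,0,0,0],[0.1,-0.01,0,0,0]]
  ]
}}

```text
clock: 13.3
tool_pos: [0.5676, 0.076, 0.0398]
orientation: [180.0, 0.0, 173.2]
force: [0.7, 0.1, 0.6]
opening: 0.0004
gripper_force: 0.0
```

Call:
{"fn": "step_arm", "kwargs": {
  "moves": [
    [[0.05,-0.01,0,0,0],[0.05,0,0,0,0]]
  ]
}}

```text
clock: 13.5
tool_pos: [0.5681, 0.0759, 0.0396]
orientation: [-180.0, -0.0, 173.2]
force: [-3.3, 1.2, 0.4]
opening: 0.0005
gripper_force: 1.3
```

Call:
{"fn": "step_arm", "kwargs": {
  "moves": [
    [[0.05,-0.01,0,0,0],[0,0,0,0,0]]
  ]
}}

```text
clock: 13.7
tool_pos: [0.5683, 0.0757, 0.0394]
orientation: [-180.0, -0.1, 173.2]
force: [-4.5, 0.8, 1.8]
opening: 0.0003
gripper_force: 2.1
```

Call:
{"fn": "step_arm", "kwargs": {
  "moves": [
    [[0.05,-0.01,0,0,0],[0,0,0,0,0]]
  ]
}}

```text
clock: 13.9
tool_pos: [0.5685, 0.0755, 0.0394]
orientation: [-180.0, -0.1, 173.2]
force: [-5.4, 1.5, 2.5]
opening: 0.0004
gripper_force: 3.0
```

Call:
{"fn": "step_arm", "kwargs": {
  "moves": [
    [[0.05,0,0,0,0],[0,0,0,0,0]]
  ]
}}

```text
clock: 14.1
tool_pos: [0.5685, 0.0755, 0.0393]
orientation: [-180.0, -0.1, 173.2]
force: [-8.0, 2.5, 5.5]
opening: 0.0004
gripper_force: 3.7
```

The force climbed to 8 N and motion stalled, so the jug is against the cradle. Backing off, then returning to the selector.

Call:
{"fn": "step_arm", "kwargs": {
  "moves": [
    [[-1,0.12,0,0,0],[-1.5,0.18,0,0,0],[-1.5,0.18,0,0,0],[0,0,4,0,0],[0,0,4,0,0],[0,0,4,0,0],[0,-2.5,0,0.1306,2.4],[0,-2.5,0,0.1306,2.4],[0.4,-2.5,0,0.1306,2.4],[0.4,-2.5,0,0.1306,2.4]]
  ]
}}

```text
clock: 15.1
tool_pos: [0.5384, -0.0202, 0.1602]
orientation: [-180.0, 0.1, -156.5]
force: [0.9, 0.8, 0.2]
opening: 0.0228
gripper_force: 0.0
```

Call:
{"fn": "step_arm", "kwargs": {
  "moves": [
    [[0.5,-2.5,0,0.1306,2.4],[0.5,-2.5,0,0.1306,2.4],[0.5,-2.5,0,0.1306,2.4],[0.5,0,0,0.1306,2.4],[0.3,0,0,0.1306,2.4],[0,0,0,0.1306,2.4],[0,0,0,0,2.4],[0,0,0,0,2.4]]
  ]
}}

```text
clock: 15.9
tool_pos: [0.5611, -0.0945, 0.1598]
orientation: [-180.0, 0.0, -112.2]
force: [0.4, -0.0, 0.3]
opening: 0.0239
gripper_force: 0.0
```

```bash
python3 - <<'E'
from h import *
o=ctrl.get_obs(); print(o['tool_pos'],o['orientation'])
p,d,i=cam("scene")
vs,us=np.mgrid[120:280,170:260]; P=F(withd(i,np.c_[us.ravel(),vs.ravel()],d))
L=P[(P[:,2]>119)&(P[:,2]<127)&(abs(P[:,1]-85)<60)&(abs(P[:,0]-30)<60)]; print("lid top scene",len(L),L.mean(0),(L.min(0)+L.max(0))/2)
p,d,i=cam("top"); cv2.imwrite("pics/t4.png",cv2.resize(p[105:245,195:385],None,fx=4,fy=4,interpolation=2))
vs,us=np.mgrid[130:220,205:285]; P=F(withd(i,np.c_[us.ravel(),vs.ravel()],d))
L=P[(P[:,2]>115)&(P[:,2]<136)&(abs(P[:,1]-85)<45)&(abs(P[:,0]-30)<60)]; print("lid top",len(L),L.mean(0),(L.min(0)+L.max(0))/2)
E
```

```text
[ 0.56108151 -0.09447587  0.15977609] [-1.79961296e+02  1.08722344e-02 -1.12159953e+02]
lid top scene 275 [ 26.63686512  90.68571347 121.63925856] [ 29.1026834   89.82844918 122.9770949 ]
lid top 33 [ 10.39822457  67.37891863 119.98703526] [ 27.69477182  65.16414619 120.04275854]
```

Call:
{"fn": "step_arm", "kwargs": {
  "moves": [
    [[-0.1,-0.27,-3,0,2.4],[0,0,-3,0,2.4],[0,0,-2.5,0,2.4],[0,0,-1.5,0,2.4],[0,0,-1,0,2.4],[0,0,-0.7,0,2.4],[0,0,-0.3,0,2.4],[0,0,0,0,1.6],[0,0,0,0,1.6]]
  ]
}}

```text
clock: 16.9
tool_pos: [0.5606, -0.0972, 0.0404]
orientation: [-179.9, 0.0, -111.9]
force: [-0.1, 0.5, 0.6]
opening: 0.0171
gripper_force: 0.0
```

Call:
{"fn": "step_arm", "kwargs": {
  "moves": [
    [[0,0,-0.1,-0.1,1.6],[0,0,0,-0.1,1.6],[0,0,0,-0.1,1.6],[0,0,0,-0.1,1.6],[0,0,0,-0.1,1.6],[0,0,0,-0.1,1.6]]
  ]
}}

```text
clock: 17.5
tool_pos: [0.5613, -0.0971, 0.0396]
orientation: [-179.9, 0.1, -146.5]
force: [0.0, -0.4, 0.5]
opening: 0.0159
gripper_force: 0.2
```

```bash
python3 - <<'E'
from h import *
o=ctrl.get_obs(); print(o['force'],o['moment'],o['opening'],o['gripper_force'],o['orientation'])
p,d,i=cam("scene"); hsv=cv2.cvtColor(p,cv2.COLOR_BGR2HSV).astype(int); H,S,V=hsv[...,0],hsv[...,1],hsv[...,2]
m=((H<10)|(H>170))&(S>90)&(V>60); m[:, :270]=0; m[:,350:]=0; m[:160]=0;m[210:]=0
y,x=np.nonzero(m); P=F(onz(i,np.c_[x,y],.0875))-[-8,-90,0]; print(len(x),P.mean(0),np.degrees(np.arctan2(P[:,1].mean(),P[:,0].mean())))
E
```

```text
[ 0.00775611 -0.38065487  0.4699545 ] [-0.0717963  -0.07155136 -0.03618924] 0.015939760826309223 0.1556854712544009 [-1.79927666e+02  1.23408390e-01 -1.46548675e+02]
7 [ 7.05571956 14.33336245 87.5       ] 63.790890493520024
```

Call:
{"fn": "step_arm", "kwargs": {
  "moves": [
    [[0,0,0,-0.1,1.6],[0,0,0,-0.1,1.6],[0,0,0,-0.1,1.6],[0,0,0,-0.1,1.6],[0,0,0,-0.1,1.6],[0,0,0,-0.1,1.6],[0,0,0,-0.1,1.6],[0,0,0,-0.1,1.6],[0,0,0,-0.1,1.6],[0,0,0,-0.1,1.6]]
  ]
}}

```text
clock: 18.55
tool_pos: [0.5607, -0.0973, 0.0394]
orientation: [180.0, 0.1, 156.3]
force: [0.2, -0.6, -0.1]
opening: 0.0161
gripper_force: 0.8
```

Call:
{"fn": "step_arm", "kwargs": {
  "moves": [
    [[0,0,0,-0.1,1.6],[0,0,0,-0.1,1.6],[0,0,0,-0.1,1.6],[0,0,0,-0.1,1.6],[0,0,0,-0.1,1.6],[0,0,0,0,1.6],[0,0,0,0,1.6],[0,0,0,0,2.4],[0,0,0,0,2.4]]
  ]
}}

```text
clock: 19.45
tool_pos: [0.56, -0.0973, 0.0388]
orientation: [180.0, 0.0, 127.8]
force: [0.4, 0.3, 0.1]
opening: 0.0228
gripper_force: 0.0
```

Call:
{"fn": "step_arm", "kwargs": {
  "moves": [
    [[0,0,2,0,2.4],[0,0,3,0,2.4],[0,0,4,0,2.4],[0,0,2.5,0,2.4],[-1.4,-0.8,0,0.13,0],[-1.4,-0.8,0,0.13,0],[-1.4,-0.8,0,0.13,0],[-1.4,-0.8,0,0.13,0],[-1.4,-0.8,0,0.13,0],[0,0,0,0.13,0]]
  ]
}}

```text
clock: 20.45
tool_pos: [0.4884, -0.1379, 0.1538]
orientation: [180.0, -0.0, 172.7]
force: [-0.5, 0.5, -0.5]
opening: 0.0002
gripper_force: 0.0
```

```bash
python3 - <<'E'
from h import *
o=ctrl.get_obs(); print(o['tool_pos'],o['orientation'])
p,d,i=cam("top"); c=cv2.resize(p[105:245,195:345],None,fx=4,fy=4,interpolation=2)
u,v=proj(i,W([[30,85,123]]))[0]; cv2.circle(c,(int((u-195)*4+2),int((v-105)*4+2)),5,(0,255,255),1)
s,_,j=cam("scene"); c2=cv2.resize(s[150:240,200:360],None,fx=4,fy=4,interpolation=2)
cv2.imwrite("pics/t5.png",c); cv2.imwrite("pics/s5.png",c2)
w=np.zeros((600,800,3),np.uint8); a=cv2.resize(c,(400,373)); b=cv2.resize(c2,(400,225)); w[:373,:400]=a; w[:225,400:]=b
wp,_,k=cam("wrist"); w[230:530,400:]=cv2.resize(wp,(400,300)); cv2.imwrite("pics/m5.png",w)
E
```

```text
[ 0.48836444 -0.13788282  0.15384406] [ 1.79986997e+02 -1.31109131e-02  1.72745787e+02]
```

View pics/m5.png

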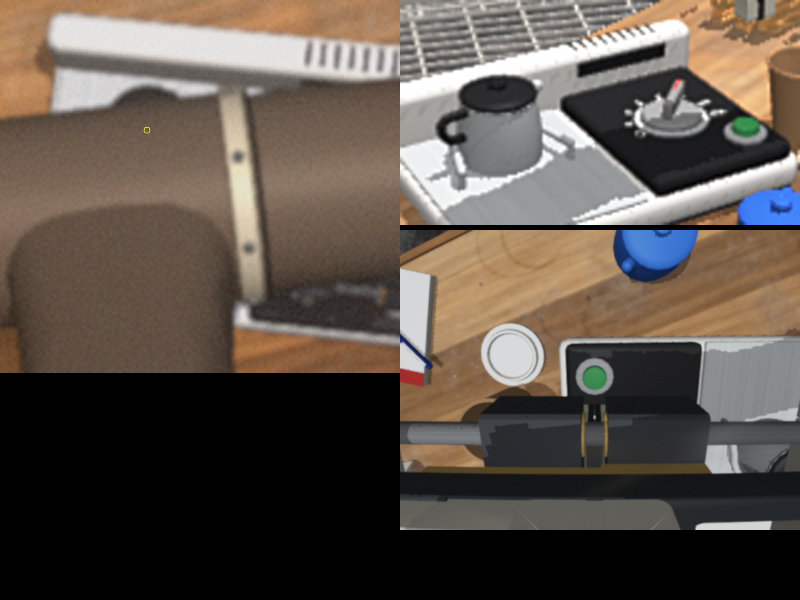

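The selector has turned: its red end is now at (678,85), away from the scene camera. The jug sits inside the cradle. I'll measure both.

```bash
python3 - <<'E'
from h import *
p,d,i=cam("scene"); hsv=cv2.cvtColor(p,cv2.COLOR_BGR2HSV).astype(int); H,S,V=hsv[...,0],hsv[...,1],hsv[...,2]
m=((H<12)|(H>168))&(S>60)&(V>60); b=np.zeros_like(m); b[172:200,290:325]=m[172:200,290:325]
y,x=np.nonzero(b); P=F(onz(i,np.c_[x,y],.0875))-[-8,-90,0]; print(len(x),P.mean(0),np.degrees(np.arctan2(P[:,1].mean(),P[:,0].mean())))
# lid rim: dark blob, ellipse->plane circle
k=np.zeros(V.shape,np.uint8); k[178:197,222:258]=(V<70)[178:197,222:258]
cs=max(cv2.findContours(k,0,1)[0],key=cv2.contourArea).reshape(-1,2); h=cv2.convexHull(cs).reshape(-1,2)
print(h.min(0),h.max(0)); 
for z in (.110,.123):
    Q=F(onz(i,h,z))[:,:2].astype(np.float32); print(z,cv2.minEnclosingCircle(Q),cv2.fitEllipse(Q))
# jug wall silhouette at z 60..75 rows; tangent bisector = direction to axis
for v in (205,208,211):
    row=V[v,205:275]; print(v,row.tolist())
E
```

```text
12 [ 20.62231857 -18.76633445  87.5       ] -42.30223166954014
[222 181] [254 196]
0.11 ((36.84280014038086, 92.7286148071289), 48.00142288208008) ((37.99907684326172, 90.4752426147461), (75.34320831298828, 93.74304962158203), 19.369041442871094)
0.123 ((13.599177360534668, 102.44322967529297), 46.86002731323242) ((14.727890014648438, 100.24342346191406), (73.55166625976562, 91.51398468017578), 19.369050979614258)
205 [158, 157, 156, 155, 156, 157, 160, 162, 178, 198, 162, 84, 22, 12, 22, 34, 35, 32, 32, 25, 20, 63, 109, 120, 122, 124, 125, 123, 123, 127, 129, 131, 132, 134, 133, 134, 135, 135, 138, 137, 137, 138, 137, 136, 136, 136, 134, 133, 130, 124, 115, 124, 245, 248, 240, 237, 179, 124, 131, 137, 149, 161, 174, 198, 224, 240, 240, 244, 253, 255]
208 [239, 240, 240, 243, 244, 244, 243, 241, 240, 239, 240, 244, 247, 248, 156, 90, 142, 142, 103, 96, 106, 111, 115, 118, 117, 118, 122, 125, 126, 126, 127, 127, 128, 128, 131, 130, 131, 132, 132, 134, 133, 133, 133, 132, 131, 131, 129, 129, 126, 121, 115, 107, 145, 182, 241, 243, 244, 244, 246, 244, 243, 173, 113, 111, 161, 248, 250, 246, 195, 178]
211 [241, 240, 240, 240, 239, 239, 239, 241, 242, 242, 240, 241, 241, 204, 156, 124, 149, 240, 247, 148, 99, 104, 110, 113, 117, 120, 121, 122, 124, 125, 126, 127, 127, 128, 127, 128, 127, 128, 129, 125, 129, 130, 129, 127, 127, 124, 123, 123, 120, 115, 104, 117, 246, 244, 239, 177, 149, 148, 174, 179, 154, 129, 115, 122, 132, 151, 153, 154, 155, 154]
```

The selector reads −42°, which matches five (−45°). I'll move the arm aside for one clear top-view check of the jug before pressing.

Call:
{"fn": "step_arm", "kwargs": {
  "moves": [
    [[-1,-4,0,0,0],[-1,-4,0,0,0],[-1,-4,0,0,0],[-1,-4,0,0,0],[-1,-4,0,0,0],[-1,-4,0,0,0],[-1,-4,0,0,0]]
  ]
}}

```text
clock: 21.35
tool_pos: [0.4198, -0.4188, 0.1535]
orientation: [180.0, -0.0, 172.3]
force: [1.1, 0.0, 0.5]
opening: 0.0002
gripper_force: 0.0
```

```bash
python3 - <<'E'
from h import *
o=ctrl.get_obs(); print(o['tool_pos'])
p,d,i=cam("top"); c=cv2.resize(p[105:245,195:385],None,fx=4,fy=4,interpolation=2)
def ring(P,r,col):
    a=np.radians(np.arange(0,360,5)); q=proj(i,W(np.c_[P[0]+r*np.cos(a),P[1]+r*np.sin(a),0*a+P[2]]))
    cv2.polylines(c,[np.int32((q-[195,105])*4+2)],True,col,1)
ring((30,85,123),37,(0,255,255)); ring((30,85,80),42,(255,255,0))
q=proj(i,W([[-8,-90,87.5],[19,-117,87.5]])); cv2.line(c,*[tuple(int(t) for t in (a-[195,105])*4+2) for a in q],(0,255,0),1)
cv2.imwrite("pics/t6.png",c)
E
```

```text
[ 0.41979744 -0.41879499  0.15346359]
```

View pics/t6.png

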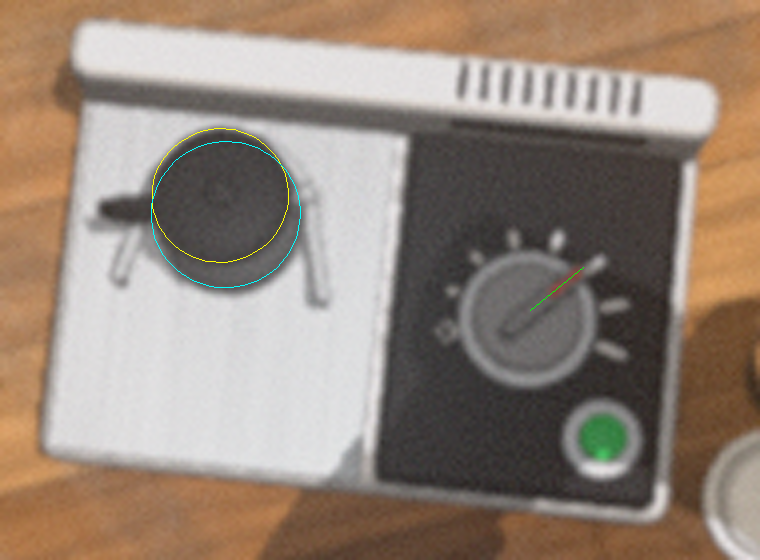

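The top view shows the lid and base matching the home rings at (225,205), and the red line on the fifth bar at (595,265). Now the button.

Call:
{"fn": "step_arm", "kwargs": {
  "moves": [
    [[1.02,4.02,0,0,0],[1.02,4.02,0,0,0],[1.02,4.02,0,0,0],[1.02,4.02,0,0,0],[1.02,4.02,0,0,0],[1.02,4.02,0,0,0],[1.02,4.02,0,0,0],[0,0,-3,0,0],[0,0,-3,0,0],[0,0,-2,0,0]]
  ]
}}

```text
clock: 22.4
tool_pos: [0.491, -0.1349, 0.0719]
orientation: [-180.0, -0.1, 172.3]
force: [-0.8, -0.0, -0.1]
opening: 0.0005
gripper_force: 0.0
```

Call:
{"fn": "step_arm", "kwargs": {
  "moves": [
    [[0,0,-2,0,0],[0,0,-1,0,0],[0,0,-0.2,0,0],[0,0,0,0,0]]
  ]
}}

```text
clock: 22.8
tool_pos: [0.4918, -0.1358, 0.0419]
orientation: [-180.0, -0.0, 172.4]
force: [0.6, 0.1, -0.2]
opening: 0.0005
gripper_force: 0.0
```

Call:
{"fn": "step_arm", "kwargs": {
  "moves": [
    [[0,-0.1,-0.2,0,0],[0,0,-0.2,0,0],[0,0,-0.1,0,0],[0,0,0,0,0]]
  ]
}}

```text
clock: 23.2
tool_pos: [0.4921, -0.1369, 0.0372]
orientation: [180.0, 0.1, 172.4]
force: [1.3, -1.7, 2.0]
opening: 0.0001
gripper_force: 1.1
```

Call:
{"fn": "step_arm", "kwargs": {
  "moves": [
    [[0,0,-0.15,0,0],[0,0,-0.15,0,0],[0,0,0,0,0]]
  ]
}}

```text
clock: 23.5
tool_pos: [0.4921, -0.1369, 0.0339]
orientation: [180.0, 0.1, 172.4]
force: [0.9, -1.7, 4.7]
opening: 0.0004
gripper_force: 2.2
```

Call:
{"fn": "step_arm", "kwargs": {
  "moves": [
    [[0,0,-0.1,0,0],[0,0,-0.1,0,0],[0,0,0,0,0]]
  ]
}}

```text
clock: 23.8
tool_pos: [0.4922, -0.1369, 0.0332]
orientation: [-180.0, 0.1, 172.5]
force: [-3.9, 0.8, 17.8]
opening: 0.0003
gripper_force: 8.9
```

Call:
{"fn": "step_arm", "kwargs": {
  "moves": [
    [[0,0,-0.1,0,0],[0,0,0,0,0],[0,0,0,0,0]]
  ]
}}

```text
clock: 24.1
tool_pos: [0.4923, -0.1369, 0.033]
orientation: [-180.0, 0.1, 172.5]
force: [-7.1, 2.1, 27.1]
opening: 0.0008
gripper_force: 13.5
```

The button is bottomed out: force rose hard past 5 N and motion stopped. Releasing and retreating.

Call:
{"fn": "step_arm", "kwargs": {
  "moves": [
    [[0,0,0.5,0,0],[0,0,0.5,0,0],[0,0,2,0,0],[0,0,4,0,0],[0,0,5,0,0],[-1,-4,0,0,0],[-1,-4,0,0,0],[-1,-4,0,0,0],[-1,-4,0,0,0],[-1,-4,0,0,0]]
  ]
}}

```text
clock: 25.1
tool_pos: [0.4399, -0.3377, 0.1499]
orientation: [179.9, -0.1, 172.4]
force: [1.7, -0.7, 0.4]
opening: 0.0006
gripper_force: 0.0
```

Call:
{"fn": "step_arm", "kwargs": {
  "moves": [
    [[-1,-4,0,0,0],[-1,-4,0,0,0],[0,0,0,0,0],[0,0,0,0,0]]
  ]
}}

```text
clock: 25.5
tool_pos: [0.42, -0.417, 0.1493]
orientation: [179.9, -0.1, 172.3]
force: [-0.6, -0.0, 0.0]
opening: 0.0006
gripper_force: 0.0
```

```bash
python3 - <<'E'
from h import *
a=cv2.imread("pics/t6.png"); p,d,i=cam("top"); o=ctrl.get_obs(); print(o['tool_pos'],o['force'])
hsv=cv2.cvtColor(p,cv2.COLOR_BGR2HSV).astype(int); H,S,V=hsv[...,0],hsv[...,1],hsv[...,2]
m=((H<12)|(H>168))&(S>60); y,x=np.nonzero(m[165:205,305:348]); P=F(onz(i,np.c_[x+305,y+165],.0875))-[-8,-90,0]; print("sel deg",np.degrees(np.arctan2(P[:,1].mean(),P[:,0].mean())),len(x))
c=cv2.resize(p[105:245,195:385],None,fx=4,fy=4,interpolation=2); print("mean diff jug area",cv2.absdiff(a,c)[100:320,80:340].mean(), "pod",cv2.absdiff(a,c)[220:380,430:640].mean())
z=np.load("top0.npz")['p']
for n,(u0,v0,u1,v1) in dict(cupA=(380,170,422,212),lid=(368,208,410,250),cupB=(152,132,196,176),muffin=(155,182,197,224)).items(): print(n,cv2.absdiff(z,p)[v0:v1,u0:u1].mean())
E
```

```text
[ 0.42053326 -0.41631116  0.14962446] [ 0.32241423 -0.15145002  0.34777417]
sel deg -49.262768933485816 31
mean diff jug area 4.166462703962704 pod 2.9393948412698414
cupA 9.936696900982616
lid 31.485827664399093
cupB 10.525482093663912
muffin 10.097316704459562
```

```bash
python3 -c "
from h import *
print(close_job())"
```

```text
the job is handed in; nothing more can be done
None
```

The job is handed in: the jug is home in the cradle, the selector is on five, and the green start button was then pressed fully down and released (about 25 s used). The arm passed clear of the cups, cup lid and muffin, but my last image check of the cup lid was inconclusive, probably because of the arm's shadow.

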